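# Third hand: preload a fixture block against the sprung fence of the open station

### The arm

A 6-joint arm with a two-finger parallel gripper is mounted at the origin on a cart in front of the work surface, level with it; the furniture and walls round the work are solid. World frame = base frame: x ahead of the robot, y to its left, z up, the work surface at z = 0. Lengths are in mm, angles in rad, forces in N, time in s.
With the tool pointing down it reaches from about 350 to 975 mm from the base axis. Payload 7.1 kg.
Tool frame: the origin (TCP) lies between the finger pads; the fingertips stand 17 mm ahead of it and the grasp point (between the pads) lies 2 mm behind it; z points along the fingers, y is the line along which they close (so a half turn about z gives the same grasp; the last joint's range is limited). The gripper opens to 88 mm and grips with 3 to 60 N. Pads are 20 mm wide; open, the fingers measure 115 mm over their backs; the gripper's body (75 mm by 178 mm) begins 61 mm behind the grasp point.
Start: joints at [1.119, 0.423, 1.63, -0, 1.089, -0.019], TCP at [262.101, 567.369, 239.675] pointing down, gripper open.
Joint ranges: [-3, 3], [-0.9, 2.11], [0.09, 2.58], [-1.31, 4.45], [0.11, 2.69], [-2.54, 2.54]. Speed limits (rad/s): [2.39, 2.39, 3.01, 3.14, 3.14, 3.14].

### API

Orientations are given as a rotation vector (axis times angle).
In Python, from workcell import ctrl gives the robot as it stands.
- The arm moves only by the shell command python3 jog.py 'ROWS' [OPENING]. ROWS is a JSON list of rows, 1 to 5 of them, each of 6 numbers: dx, dy, dz in mm, then a rotation vector rx, ry, rz in rad; each row shifts and turns the commanded pose from where the row before left it, along the tool's axes as they then stand; what a row does not reach is not made up. A row lasts 1/12 s, in which the tool goes at most 41.7 mm and 0.125 rad, less where a joint would pass 70% of its speed; a pose out of reach is approached as far as the arm can. OPENING is the finger opening in mm, set as the command begins (- or left out keeps the last). The fingers move at their own pace and stop on an object; the grip force is fixed at half the most. Time passes only in rows, so rows that do not move let the fingers close. It prints the time, the measured TCP pose, the force, the opening and the grip force at its end.
- ctrl.get_obs(): the state, without advancing time (a new reading comes with each control period).
- ctrl.get_image(name): name is "scene" or "side" or "wrist"; returns a dict with "img" (480x640x3 uint8, red, green, blue), "fx", "fy", "cx", "cy" (pixels), "R" (3x3) and "t" (3): a world point X has camera coordinates R X + t. Camera axes: x right, y down, z forward; pixel columns grow to the right and rows downward; lengths in mm; the calibration is good to about 2 mm. A picture is of the moment at which its call begins. There is no depth.
- ctrl.close_job(): hands the job in; it is judged then, once.
The state is a dict: "t": time; "qpos": joint angles; "qvel": joint speeds; "joint_torque": joint torques, N m; "ee_pos": TCP position; "orientation": TCP orientation; "ft_force": force on the tool from outside, world axes, zero at the start; "moment": the same for the moment, N m; "width": finger opening in mm; "grasp_force": force on a finger pad.
Only numpy, scipy, OpenCV 4.12 (cv2) and the standard library are available. Lean on these libraries where they do the work, as an engineer would, in place of code of your own. Each camera call takes 0.05 s, during which the arm holds its last target. There are 200 camera calls.

### The job

Pick up the loose aluminium fixture block and stand it flat on the deck of the jig in the open station (the other one is closed by a bolted-down blanking block), then press one of its long sides squarely and centrally against that station's sprung fence until the fence is pushed back about half its travel, about 9 newtons, without ever driving it to the end of its travel. Hold it there steadily for three seconds for the person who will bolt it down, and finish while still holding and pressing: do not let go. Leave the closed station's fence and the other things on the table alone.

Things in the scene. Friction and masses are not known exactly. Their poses are not given: they have to be found in the camera images.
- workpiece: the loose machined aluminium fixture block, plain grey, with three holes in its top: 30 mm (its x) by 50 mm (its y) by 25 mm high, 0.08 to 0.17 kg; it lies alone on the table to the right of the jig. Origin: centre of its underside, z up. Either long (50 mm) side may go against the fence. Can be gripped from above across its 50 mm length.
- jig: fixed steel jig, 150 (x) by 240 mm (y), deck 12 mm above the table; origin: centre of its underside. +x points away from the robot (within 0.2 rad): the pressing direction; +y left. Two like stations 60 mm left and right of its middle, each a sprung fence bar before a 24 mm high grey housing (jig x 56 to 74 mm), with 95 mm of flat deck in front.
- blanking_block: fixed aluminium block 36 (x) by 50 (y) by 20 mm high with two cap-screw heads on top (5 mm more), bolted down in front of one station's fence, which is thereby closed; which of the two varies. Origin: centre of its underside. The open station shows a thin bare dark steel pad with two screw holes flush on the deck instead.
- fence_1 (a joint): left (+y) station's steel fence bar: 0 at rest, grows (m) as it is pushed along the jig's +x; full travel 0.022, half 0.011. Spring 0.8 N per mm, no preload: half travel is about 9 N. Bar 50 mm wide (y), 10 mm thick, 2 to 22 mm above the deck. A pointer on its left end runs over a scale engraved on the deck: the longest mark is half travel, the end marks rest and full.
- fence_2 (a joint): right (-y) station's steel fence bar: 0 at rest, grows (m) as it is pushed along the jig's +x; full travel 0.022, half 0.011. Spring 0.8 N per mm, no preload: half travel is about 9 N. Bar 50 mm wide (y), 10 mm thick, 2 to 22 mm above the deck. A pointer on its left end runs over a scale engraved on the deck: the longest mark is half travel, the end marks rest and full.
- seat_1 (a point): point on the jig's deck surface in the left (+y) station; axes as the jig's. It is the centre of the workpiece's underside when the workpiece stands centred with a long side just touching the unpushed fence: the fence's front face is 15 mm from this point along the jig's +x, and is centred on it in y.
- seat_2 (a point): point on the jig's deck surface in the right (-y) station; axes as the jig's. It is the centre of the workpiece's underside when the workpiece stands centred with a long side just touching the unpushed fence: the fence's front face is 15 mm from this point along the jig's +x, and is centred on it in y.
- brass_weight: bystander: small brass weight with a knob, 23 mm across, 37 mm high, standing between the jig and the block; origin at the centre of its underside.
- gel_box: bystander: flat black box 46 x 46 x 16 mm, right of the jig at the back; origin at the centre of its underside.
- coax_adapter: bystander: metal coax tee, 30 x 36 x 16 mm, right of the jig; origin at the centre of its underside.
- screwdriver: bystander: screwdriver 165 mm long lying along x, left of the jig; origin at the centre of its underside.
- hex_key_set: bystander: folding hex key set 85 mm long, right of the jig at the far back; origin at the centre of its underside.
- battery: bystander: upright cell, 15 mm across, 50 mm high, at the left; origin at the centre of its underside.

How it is judged:
By the outcome, as a careful person would: the job done as asked, in the order asked, and still so for the second after the job is handed in, while the arm keeps its last pose, push and grip.
It also fails if it takes over 51 s, if anything falls off the work surface, if the arm or the gripper's body presses on something with over 40 N, if the wrist force passes 120 N, or if a joint passes its speed limit or range.

## Working session

There is one attempt and no reset: what is moved stays moved. The work goes in short steps, Python scripts to look and compute and a shell command to move; the robot and the scene stay as the last step left them, time stands still between calls to the robot, and variables do not carry over. Pictures are saved under pics/ and viewed, at most 10 in all, crops included, and the job is handed in when it is done.

```bash
ls; mkdir -p pics
python3 - <<'E'
from workcell import ctrl
import cv2
o=ctrl.get_obs();print(o)
for n in("scene","side"):
    d=ctrl.get_image(n);cv2.imwrite(f"pics/{n}0.png",d["img"][:,:,::-1]);print(n,d["fx"],d["cx"],d["cy"],(-d["R"].T@d["t"]))
E
```

```text
jog.py
pics
workcell.py
{'t': 0.0, 'qpos': array([ 1.11901791e+00,  4.23809024e-01,  1.63068427e+00,  3.19108817e-05,
        1.08860770e+00, -1.90065568e-02]), 'qvel': array([-0.001873  , -0.00174906, -0.00041652,  0.00092904, -0.00023121,
        0.00073785]), 'joint_torque': array([-1.28301454e-03, -5.44629908e+01, -2.73660386e+01,  6.42757863e-02,
        2.26599042e-02, -1.32224495e-04]), 'ee_pos': array([261.85945473, 566.91497612, 238.92380074]), 'orientation': array([-6.74444977e-01, -3.06795376e+00,  2.29332425e-03]), 'ft_force': array([-0.14566423,  0.12384284,  0.19261477]), 'moment': array([ 0.03007046, -0.01056934, -0.01223583]), 'grasp_force': 0.0, 'width': 87.80308592919174}
scene 521.9384225252335 311.2572490840697 236.62770187799728 [-212.83401823 -861.55334106  684.40471384]
side 540.8692789539123 321.77206784345776 239.974576133795 [ 283.79440772 -857.74845903  716.05316057]
```

View pics/scene0.png

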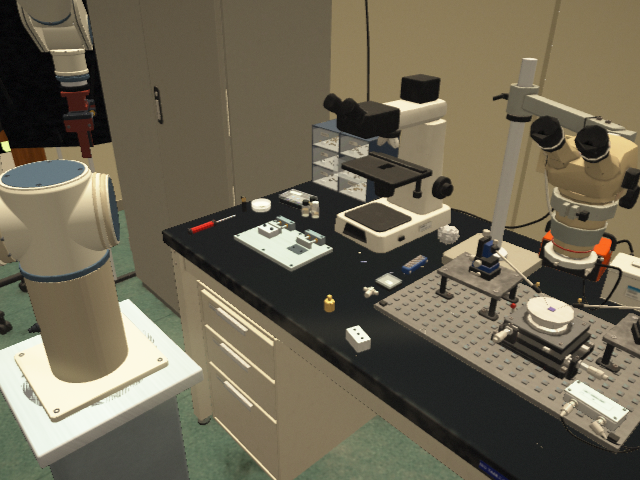

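View pics/side0.png

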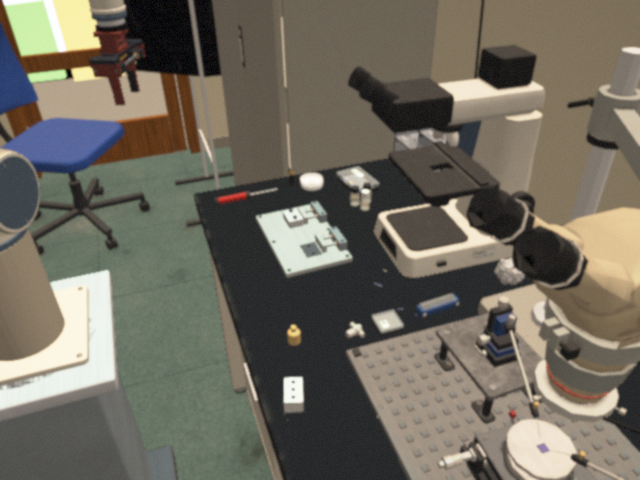

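The left station (scene ~270,230) carries the blanking block. The right one (dark pad at ~297,248 in scene, ~310,250 in side) is open. The workpiece is at scene (358,338), side (293,395). Next I'll enlarge these areas.

Run:
```python
import cv2,numpy as np
def crop(n,x,y,w,h,s):
    c=cv2.imread(f"pics/{n}0.png")[y:y+h,x:x+w];c=cv2.resize(c,None,fx=s,fy=s,interpolation=cv2.INTER_CUBIC)
    for i in range(0,w,10):
        cv2.line(c,(i*s,0),(i*s,8),(0,255,255),1);cv2.putText(c,str(x+i),(i*s,18),0,.3,(0,255,255),1)
    for i in range(0,h,10):
        cv2.line(c,(0,i*s),(8,i*s),(0,255,255),1);cv2.putText(c,str(y+i),(9,i*s+4),0,.3,(0,255,255),1)
    return c
a=crop("side",250,195,110,85,7);cv2.imwrite("pics/a.png",a)
b=crop("scene",230,205,110,70,7);cv2.imwrite("pics/b.png",b)
c=np.hstack([crop("side",270,315,50,105,5),crop("scene",315,285,60,105,5)[:, :300]]);cv2.imwrite("pics/c.png",c)
```

```text
(no output)
```

View pics/a.png

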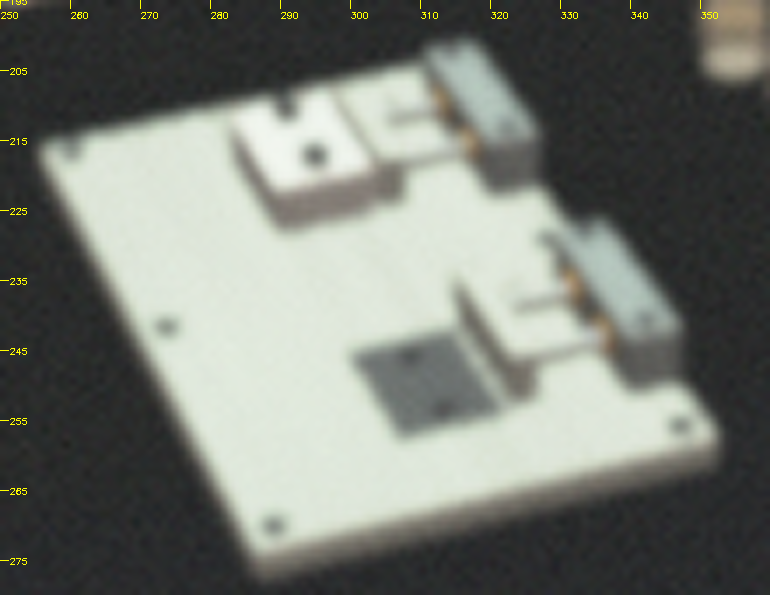

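View pics/c.png

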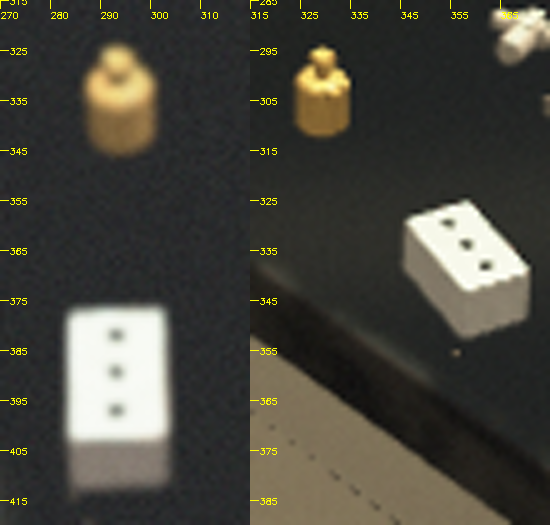

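Block top in side: (283.6,376.6),(303,376.4),(303.6,403),(283.2,403). The jig deck corners in side are (255.7,216),(286.9,274.3),(352.6,257.6). The pad and right fence are clearly visible.

```bash
cat > h.py <<'E'
from workcell import ctrl
import cv2,numpy as np
def ray(d,uv,z):
    uv=np.atleast_2d(uv)-0.4
    p=np.c_[(uv[:,0]-d["cx"])/d["fx"],(uv[:,1]-d["cy"])/d["fy"],np.ones(len(uv))]@d["R"]
    c=-d["R"].T@d["t"]; return c+p*((z-c[2])/p[:,2])[:,None]
def proj(d,X):
    c=np.atleast_2d(X)@d["R"].T+d["t"];return c[:,:2]/c[:,2:]*[d["fx"],d["fy"]]+[d["cx"],d["cy"]]
E
python3 - <<'E'
from h import *
np.set_printoptions(precision=1,suppress=True)
d=ctrl.get_image("side");e=ctrl.get_image("scene")
print("block side",ray(d,[(283.6,376.6),(303,376.4),(303.6,403),(283.2,403),(293.2,382),(293.2,389.4),(293.2,397)],25)[:,:2])
print("block scene",ray(e,[(346,328.4),(358.4,325.2),(370.6,338.6),(358.2,343.2),(354.6,329.6),(358.2,334),(362,338.2)],25)[:,:2])
print("brass",ray(d,(293.6,343),0),ray(e,(329.5,311),0))
f=lambda L:[(250+x/7,195+y/7) for x,y in L]
print("jig corners",ray(d,f([(40,148),(258,555),(718,438)]),12)[:,:2])
print("jig screws",ray(d,f([(70,147),(167,326),(273,526),(681,426)]),12)[:,:2])
print("pad",ray(d,f([(350,354),(448,330),(500,408),(402,438)]),12)[:,:2])
print("fence front top edge",ray(d,f([(457,283),(513,378)]),34)[:,:2])
print("housing top",ray(d,f([(605,218),(682,325),(628,335)]),36)[:,:2])
E
```

```text
block side [[ 415.  -276.9]
 [ 444.8 -287.5]
 [ 429.3 -338. ]
 [ 399.6 -326.9]
 [ 426.4 -293. ]
 [ 422.  -307.2]
 [ 417.6 -321.4]]
block scene [[ 414.9 -279.6]
 [ 441.4 -289.2]
 [ 427.8 -335. ]
 [ 399.2 -328.2]
 [ 425.1 -294. ]
 [ 420.1 -308.6]
 [ 416.  -322.7]]
brass [[ 458.7 -187.7    0. ]] [[ 456.1 -189.5   -0. ]]
jig corners [[494.2 231.5]
 [500.4  -8.6]
 [649.1  -4. ]]
jig screws [[504.  228.4]
 [506.6 113.8]
 [508.5   3. ]
 [640.8   5.7]]
pad [[556.9  78.3]
 [590.2  79.5]
 [591.7  34.3]
 [558.3  30.5]]
fence front top edge [[591.6  73.4]
 [591.   19.4]]
housing top [[647.3  88.2]
 [648.3  24.3]
 [630.8  25.3]]
```

View pics/b.png

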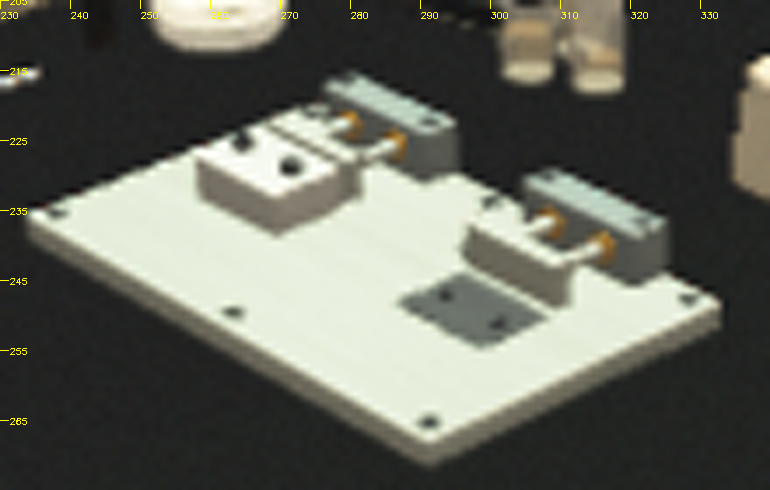

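```bash
cat >> h.py <<'E'
from scipy.spatial.transform import Rotation as Ro
def go(xyz,yaw):
    "print tool-axis shift (after turning) and tool-z turn to reach TCP xyz, tool y axis at world angle pi/2+yaw"
    o=ctrl.get_obs();R=Ro.from_rotvec(o["orientation"]).as_matrix()
    a=np.arctan2(R[1,1],R[0,1]);w=np.pi/2+yaw;y=np.array([np.cos(w),np.sin(w),0]);z=np.array([0,0,-1.]);x=np.cross(y,z)
    T=np.c_[x,y,z];D=np.array(xyz)-o["ee_pos"]
    np.set_printoptions(precision=4,suppress=True)
    print("rz",round(a-w,4),"shift",(T.T@D).round(1),"tilt",R[:,2],"pos",o["ee_pos"].round(1),"q",o["qpos"].round(2),"t",o["t"],"F",o["ft_force"].round(1),"w",o["width"])
E
python3 - <<'E'
from h import *
e=ctrl.get_image("scene");f=lambda L:[(230+x/7,205+y/7) for x,y in L]
print("corners",ray(e,f([(30,222),(430,448),(720,305)]),12)[:,:2])
print("pad",ray(e,f([(397,301),(460,272),(547,320),(482,349)]),12)[:,:2])
print("fence top front",ray(e,f([(470,228),(558,268)]),34)[:,:2])
print("fence bottom front",ray(e,f([(466,256),(556,306)]),14)[:,:2])
go((480,100,200),-.303)
E
python3 jog.py '[[0,0,0,0,0,-0.065],[-25,-28,4,0,0,-0.065],[-27,-29,3,0,0,0],[-27,-29,3,0,0,0],[-27,-29,3,0,0,0]]' 80
python3 jog.py '[[-27,-29,3,0,0,0],[-27,-29,3,0,0,0],[-27,-29,3,0,0,0],[-27,-29,3,0,0,0],[-27,-29,3,0,0,0]]'
python3 jog.py '[[-27,-29,3,0,0,0],[-27,-29,3,0,0,0],[-27,-29,3,0,0,0],[-27,-29,3,0,0,0]]'
python3 -c "
from h import *
go((421.3,-307.8,130),-.303)"
```

```text
corners [[490.80255456 224.80439878]
 [496.84180918 -11.71539433]
 [645.93512914  -5.98229376]]
pad [[557.05896482  78.38401548]
 [589.87585797  79.81852819]
 [589.47167461  29.30122301]
 [556.87377423  29.11650793]]
fence top front [[589.38464455  73.04105209]
 [592.82810957  26.88486489]]
fence bottom front [[597.68943063  85.28104348]
 [596.83886219  32.40196642]]
rz -0.1298 shift [-347.5 -380.8   39.3] tilt [-0.0003 -0.0006 -1.    ] pos [262.  567.2 239.3] q [ 1.12  0.42  1.63  0.    1.09 -0.02] t 0.25 F [ 0.3  0.5 -0.6] w 87.87131042929222
t: 0.67
ee_pos: [326.8, 423.6, 226.4]
orientation: [0.472, 3.106, -0.0]
ft_force: [1.1, 0.1, 0.7]
width: 79.9
grasp_force: 0.0
t: 1.08
ee_pos: [412.8, 244.7, 211.7]
orientation: [0.473, 3.105, 0.0]
ft_force: [0.9, 0.7, 0.4]
width: 80.1
grasp_force: 0.0
t: 1.42
ee_pos: [481.4, 101.6, 199.7]
orientation: [0.474, 3.105, 0.0]
ft_force: [-0.4, -0.2, -0.1]
width: 79.9
grasp_force: 0.0
rz 0.0002 shift [ -64.8 -408.6   69.7] tilt [ 0.0004  0.0001 -1.    ] pos [481.4 101.6 199.7] q [ 0.18  0.28  1.95  0.    0.9  -1.08] t 1.4167 F [-0.4 -0.2 -0.1] w 79.87129358386014
```

```bash
python3 jog.py '[[-6,-37,6,0,0,0],[-6,-37,6,0,0,0],[-6,-37,6,0,0,0],[-6,-37,6,0,0,0],[-6,-37,6,0,0,0]]' >/dev/null
python3 jog.py '[[-6,-37,6,0,0,0],[-6,-37,6,0,0,0],[-6,-37,6,0,0,0],[-6,-37,6,0,0,0],[-6,-37,6,0,0,0]]' >/dev/null
python3 jog.py '[[-5,-38,6,0,0,0],[0,0,0,0,0,0],[0,0,0,0,0,0]]'
python3 -c "
from h import *
go((421.3,-307.8,20),-.303)
d=ctrl.get_image('wrist');cv2.imwrite('pics/w1.png',d['img'][:,:,::-1])
print(proj(d,[421.3,-307.8,25]))
c,s=np.cos(-.303),np.sin(-.303)
print(proj(d,[[421.3+c*x-s*y,-307.8+s*x+c*y,25] for x,y in[(-15,-25),(-15,25),(15,25),(15,-25)]]))"
```

```text
t: 2.5
ee_pos: [420.5, -307.0, 133.2]
orientation: [-0.48, -3.104, -0.0]
ft_force: [-0.3, 0.8, 0.7]
width: 80.2
grasp_force: 0.0
rz -0.0035 shift [ -1.   -0.6 113.2] tilt [-0.0004  0.0004 -1.    ] pos [ 420.5 -307.   133.2] q [-0.65  0.43  1.93  0.    0.78 -1.92] t 2.5 F [-0.3  0.8  0.7] w 80.16974688220725
[[326.0951 246.6955]]
[[290.6486 226.4634]
 [361.4015 226.2353]
 [360.4717 266.317 ]
 [291.8546 266.538 ]]
```

View pics/w1.png

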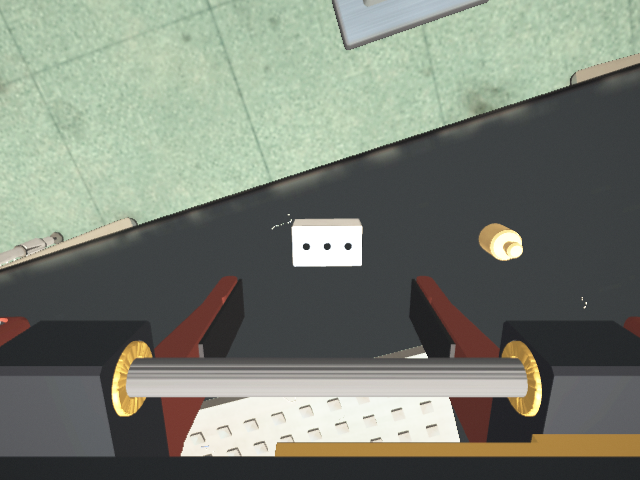

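The wrist view shows the block top square at (292..361, 226..266), with its middle hole at (327,246). That is within 1 mm of the prediction, so I'll go down and grip.

```bash
python3 jog.py '[[-1,-0.5,35,0,0,0],[0,0,35,0,0,0],[0,0,28,0,0,0],[0,0,15,0,0,0],[0,0,0,0,0,0]]'
python3 jog.py '[[0,0,0,0,0,0],[0,0,0,0,0,0],[0,0,0,0,0,0],[0,0,0,0,0,0],[0,0,0,0,0,0]]' 40
python3 jog.py '[[0,0,0,0,0,0],[0,0,0,0,0,0],[0,0,0,0,0,0],[0,0,0,0,0,0],[0,0,0,0,0,0]]'
```

```text
t: 2.97
ee_pos: [421.6, -303.8, 18.7]
orientation: [-0.47, -3.103, -0.003]
ft_force: [-0.7, -0.6, 0.1]
width: 80.4
grasp_force: 0.0
t: 3.38
ee_pos: [422.4, -306.2, 21.4]
orientation: [0.473, 3.105, -0.001]
ft_force: [0.0, -0.6, 0.5]
width: 50.1
grasp_force: 0.4
t: 3.8
ee_pos: [422.4, -306.2, 21.3]
orientation: [0.474, 3.105, -0.0]
ft_force: [1.0, 2.8, 5.7]
width: 49.8
grasp_force: 30.0
```

```bash
python3 jog.py '[[0,0,-20,0,0,0],[0,0,-40,0,0,0],[0,0,-40,0,0,0],[0,0,-40,0,0,0],[0,0,-38,0,0,0]]'
python3 -c "
from h import *
d=ctrl.get_image('side');e=ctrl.get_image('scene')
print('scope base',ray(d,[(377,237),(405,275)],20),ray(e,[(337,215),(390,245)],20))
go((610,52,200),.028)"
```

```text
t: 4.22
ee_pos: [421.5, -305.9, 200.6]
orientation: [-0.474, -3.105, -0.0]
ft_force: [0.3, -1.5, -1.8]
width: 50.1
grasp_force: 30.0
scope base [[ 725.02119314   37.28364911   20.        ]
 [ 722.1860015  -105.76239387   20.        ]] [[ 788.61926306  122.34455069   20.        ]
 [ 762.15030186 -103.88719073   20.        ]]
rz -0.331 shift [-195.2  355.1    4.6] tilt [ 0.0087 -0.0067 -0.9999] pos [ 424.8 -308.4  204.6] q [-0.65  0.32  1.89 -0.    0.93 -1.92] t 4.3167 F [ 0.4 -0.3 -1.6] w 50.15132281686153
```

```bash
python3 jog.py '[[0,0,0,0,0,-0.11],[0,0,0,0,0,-0.11],[0,0,0,0,0,-0.11],[-17,32,0,0,0,0],[-17,32,0,0,0,0]]' >/dev/null
python3 jog.py '[[-17,32,0,0,0,0],[-17,32,0,0,0,0],[-17,32,0,0,0,0],[-17,32,0,0,0,0],[-17,32,0,0,0,0]]' 
python3 jog.py '[[-17,32,0,0,0,0],[-17,32,0,0,0,0],[-17,32,0,0,0,0],[-15,32,0,0,0,0],[0,0,0,0,0,0]]' >/dev/null
python3 jog.py '[[0,0,0,0,0,0],[0,0,0,0,0,0]]'
python3 -c "
from h import *
go((600,52,200),.028)
d=ctrl.get_image('wrist');cv2.imwrite('pics/w2.png',d['img'][:,:,::-1])
print(proj(d,[[500.4,-8.6,12],[649,-4,12],[573,54,12],[591,73,34],[591,19,34]]))"
```

```text
t: 5.15
ee_pos: [534.5, -77.2, 197.3]
orientation: [0.042, -3.139, -0.0]
ft_force: [0.3, -0.4, -2.2]
width: 49.5
grasp_force: 30.0
t: 5.73
ee_pos: [596.3, 50.5, 197.3]
orientation: [0.044, -3.139, 0.001]
ft_force: [-0.5, 0.5, -1.9]
width: 49.9
grasp_force: 30.0
rz -0.0001 shift [-3.8  1.4 -2.7] tilt [-0.0026 -0.0005 -1.    ] pos [596.3  50.5 197.3] q [ 0.06  0.44  1.72 -0.    0.99 -1.53] t 5.7333 F [-0.5  0.5 -1.9] w 49.89658598602599
[[260.1659 109.9835]
 [268.0787 274.5564]
 [331.2201 197.2083]
 [353.0153 222.6397]
 [290.0637 220.9044]]
```

View pics/w2.png

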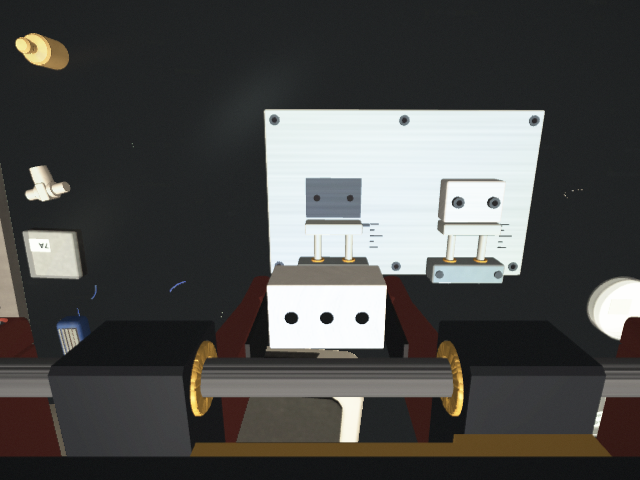

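The wrist view shows the open station: pad (306–361, 178–217), fence top (305–363, 222–232), scale to its right at (362–380, 222–248). The held block is square, with its middle hole at (327,318). One enlarged crop for precision.

```bash
python3 -c "
import cv2
x,y,w,h,s=255,100,160,120,5
c=cv2.imread('pics/w2.png')[170:290,255:415];c=cv2.resize(c,None,fx=5,fy=5,interpolation=cv2.INTER_CUBIC)
for i in range(0,160,10):cv2.line(c,(i*5,0),(i*5,8),(0,0,255),1);cv2.putText(c,str(255+i),(i*5,18),0,.3,(0,255,255),1)
for i in range(0,120,10):cv2.line(c,(0,i*5),(8,i*5),(0,0,255),1);cv2.putText(c,str(170+i),(9,i*5+4),0,.3,(0,255,255),1)
cv2.imwrite('pics/w2c.png',c)"
```

```text
(no output)
```

View pics/w2c.png

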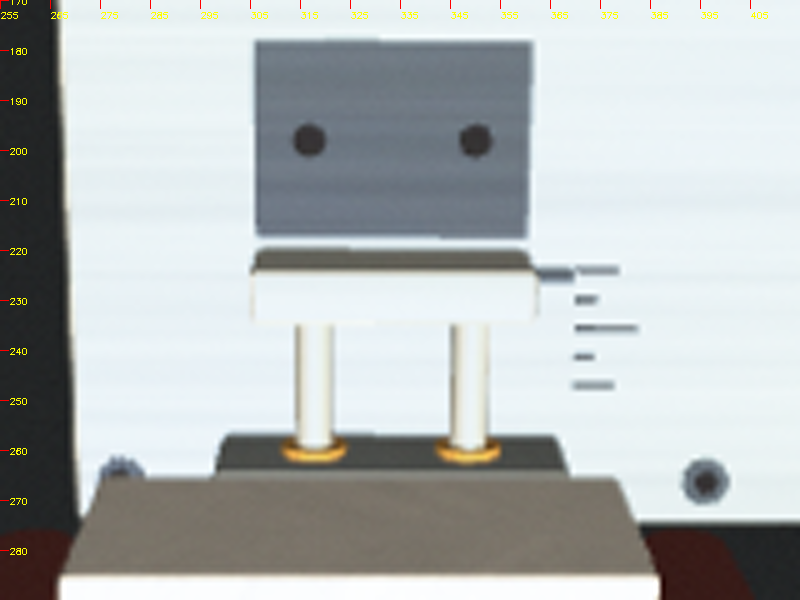

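Run:
```python
from h import *
np.set_printoptions(precision=1,suppress=True)
d=ctrl.get_image("wrist");o=ctrl.get_obs();p=o["ee_pos"]
print(p,"tcp-held block hole pred",proj(d,p+[0,0,3.7]))
z=lambda h,L:ray(d,np.array(L)+.0,h)[:,:2]
print("near corners",z(12,[(265,110.3),(544,111)]))
print("pad",z(12,[(306,178),(361.4,178),(360.4,217.6),(306.4,217.4)]))
print("fence top",z(34,[(305.2,224),(362.5,224)]),"bottom",z(14,[(306.4,219.6),(360,219.6)]))
print("scale",z(12,[(370,224.2),(370,235.6),(370,247)]))
print("block top far/near edges",z(p[2]+3.7,[(269,284.5),(386.5,284.5),(270.5,346.5),(383,346.5),(327,318)]))
```

```text
[596.5  49.6 197.9] tcp-held block hole pred [[326.3 320.9]]
near corners [[500.2  -5.3]
 [494.4 231.5]]
pad [[556.2  30.1]
 [554.9  79.4]
 [590.8  80.4]
 [592.   30.9]]
fence top [[593.1  31.1]
 [591.8  80.3]] bottom [[593.6  31.1]
 [592.3  79.9]]
scale [[596.8  89.6]
 [607.6  90.2]
 [618.6  90.9]]
block top far/near edges [[580.4  25.5]
 [579.1  73.8]
 [609.1  25.7]
 [607.8  74.3]
 [594.9  49.7]]
```

```bash
python3 jog.py '[[18,2.5,15,0,0,0.002],[17,2.5,25,0,0,0],[0,0,38,0,0,0],[0,0,38,0,0,0],[0,0,25,0,0,0]]' >/dev/null
python3 jog.py '[[0,0,13,0,0,0],[0,0,0,0,0,0],[0,0,0,0,0,0],[0,0,0,0,0,0]]'
python3 -c "
from h import *
go((562,54.7,34),.026)"
```

```text
t: 6.58
ee_pos: [563.5, 54.5, 46.2]
orientation: [-0.038, 3.139, 0.0]
ft_force: [0.1, 0.6, -1.5]
width: 49.6
grasp_force: 30.0
rz -0.0015 shift [ 1.5  0.2 12.2] tilt [ 0.0025  0.0002 -1.    ] pos [563.5  54.5  46.2] q [ 0.08  0.62  1.86 -0.    0.66 -1.52] t 6.5833 F [ 0.1  0.6 -1.5] w 49.60010562364568
```

```bash
python3 jog.py '[[0,0,7,0,0,0],[0,0,3,0,0,0],[0,0,1,0,0,0],[0,0,0,0,0,0],[0,0,0,0,0,0]]' | egrep 'ee|ft'
python3 jog.py '[[0,0,0.7,0,0,0],[0,0,0,0,0,0],[0,0,0,0,0,0]]' | egrep 'ee|ft'
python3 jog.py '[[0,0,0.7,0,0,0],[0,0,0,0,0,0],[0,0,0,0,0,0]]' | egrep 'ee|ft'
```

```text
ee_pos: [562.4, 54.9, 33.9]
ft_force: [0.2, 0.7, -0.8]
ee_pos: [562.5, 54.9, 33.4]
ft_force: [-1.3, 0.0, 3.9]
ee_pos: [562.5, 54.9, 33.3]
ft_force: [-2.7, 0.4, 12.5]
```

```bash
python3 jog.py '[[0,0,-0.5,0,0,0],[0,0,0,0,0,0],[0,0,0,0,0,0]]' | egrep 'ee|ft'
python3 jog.py '[[-3,0,0,0,0,0],[-4,0,0,0,0,0],[-4,0,0,0,0,0],[-2,0,0,0,0,0],[0,0,0,0,0,0]]' | egrep 'ee|ft'
python3 jog.py '[[0,0,0,0,0,0],[0,0,0,0,0,0],[0,0,0,0,0,0]]' | egrep 'ee|ft'
python3 -c "
from h import *
go((576,55.3,33.3),.026)"
```

```text
ee_pos: [562.5, 54.9, 33.4]
ft_force: [-2.4, 0.0, 7.6]
ee_pos: [575.1, 55.2, 33.3]
ft_force: [-4.0, 0.2, 9.3]
ee_pos: [575.1, 55.2, 33.4]
ft_force: [-3.8, -0.2, 9.0]
rz -0.0007 shift [-0.9  0.1  0.1] tilt [-0.0003 -0.     -1.    ] pos [575.1  55.2  33.4] q [ 0.08  0.66  1.83 -0.    0.65 -1.52] t 8.4167 F [-3.8 -0.2  9. ] w 49.80909333385603
```

```bash
python3 jog.py '[[0,0,-0.5,0,0,0],[0,0,0,0,0,0],[0,0,0,0,0,0]]' | egrep 'ee|ft'
for i in 1 ; do
python3 jog.py '[[-1,0,0,0,0,0],[0,0,0,0,0,0],[0,0,0,0,0,0]]' | egrep 'ee|ft'
python3 jog.py '[[-2,0,0,0,0,0],[0,0,0,0,0,0],[0,0,0,0,0,0]]' | egrep 'ee|ft'
python3 jog.py '[[-2,0,0,0,0,0],[0,0,0,0,0,0],[0,0,0,0,0,0]]' | egrep 'ee|ft'
python3 jog.py '[[-2,0,0,0,0,0],[0,0,0,0,0,0],[0,0,0,0,0,0]]' | egrep 'ee|ft'
done
```

```text
ee_pos: [575.3, 55.2, 33.4]
ft_force: [-1.0, 0.4, 4.7]
ee_pos: [575.9, 55.2, 33.4]
ft_force: [-3.0, 0.0, 6.1]
ee_pos: [578.1, 55.3, 33.4]
ft_force: [-2.8, -0.9, 5.4]
ee_pos: [579.7, 55.3, 33.4]
ft_force: [-2.8, 1.1, 7.3]
ee_pos: [581.1, 55.3, 33.4]
ft_force: [-6.5, 0.4, 9.7]
```

```bash
python3 jog.py '[[-2,0,-0.3,0,0,0],[0,0,0,0,0,0],[0,0,0,0,0,0]]' | egrep 'ee|ft'
python3 jog.py '[[-2,0,-0.2,0,0,0],[0,0,0,0,0,0],[0,0,0,0,0,0]]' | egrep 'ee|ft'
python3 jog.py '[[-2,0,-0.1,0,0,0],[0,0,0,0,0,0],[0,0,0,0,0,0],[0,0,0,0,0,0]]' | egrep 'ee|ft'
python3 -c "
from h import *
go((589.5,55.4,33.4),.026)
d=ctrl.get_image('wrist');cv2.imwrite('pics/w3.png',d['img'][:,:,::-1])
x,y,w,h,s=230,180,200,150,4
cv2.imwrite('pics/w3c.png',cv2.resize(d['img'][y:y+h,x:x+w,::-1],None,fx=s,fy=s,interpolation=cv2.INTER_CUBIC))
"
```

```text
ee_pos: [582.8, 55.3, 33.4]
ft_force: [-6.5, -0.2, 7.2]
ee_pos: [584.2, 55.4, 33.4]
ft_force: [-6.5, -0.1, 7.0]
ee_pos: [585.6, 55.4, 33.4]
ft_force: [-8.5, 0.6, 7.5]
rz -0.0008 shift [-3.9 -0.1 -0. ] tilt [-0.0055 -0.0003 -1.    ] pos [585.6  55.4  33.4] q [ 0.07  0.67  1.8   0.    0.68 -1.52] t 10.5 F [-8.5  0.6  7.5] w 49.97969849306635
```

View pics/w3.png

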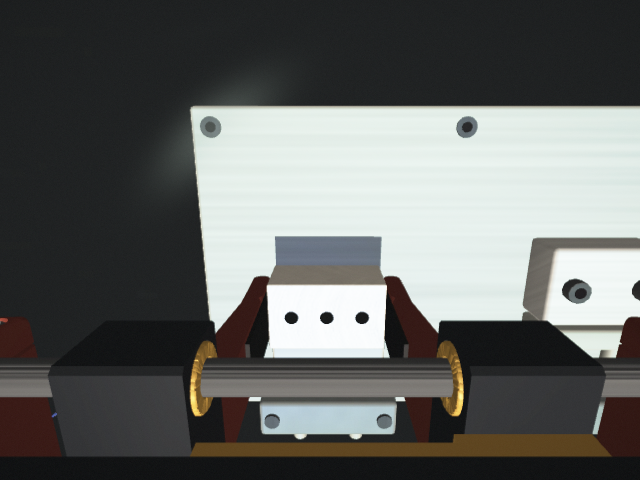

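The wrist view shows the block square and centred: block (268–386), pad (276–381), housing (262–397). It hasn't slipped in the grip (hole still at 327,318). Travel is about 7 mm, so I'll continue.

```bash
python3 jog.py '[[-2,0,-0.2,0,0,0],[0,0,0,0,0,0],[0,0,0,0,0,0]]' | egrep 'ee|ft'
python3 jog.py '[[-2,0,-0.2,0,0,0],[0,0,0,0,0,0],[0,0,0,0,0,0]]' | egrep 'ee|ft'
python3 jog.py '[[-1,0,-0.1,0,0,0],[0,0,0,0,0,0],[0,0,0,0,0,0],[0,0,0,0,0,0]]' | egrep 'ee|ft'
python3 -c "
from h import *
go((590,55.5,33.4),.026)
F=[]
for i in range(8): d=ctrl.get_image('side');F.append(ctrl.get_obs()['ft_force'])
F=np.array(F);print(F.mean(0),F.std(0))
cv2.imwrite('pics/s3.png',cv2.resize(d['img'][195:280,255:365,::-1],None,fx=7,fy=7,interpolation=cv2.INTER_CUBIC))
"
```

```text
ee_pos: [587.1, 55.5, 33.4]
ft_force: [-9.9, -0.5, 7.9]
ee_pos: [588.6, 55.5, 33.4]
ft_force: [-9.4, 0.3, 8.2]
ee_pos: [589.1, 55.5, 33.4]
ft_force: [-11.7, 0.3, 7.9]
rz -0.0009 shift [-0.9 -0.   0. ] tilt [-0.0086 -0.0005 -1.    ] pos [589.1  55.5  33.4] q [ 0.07  0.67  1.79  0.    0.69 -1.52] t 11.3833 F [-11.7   0.3   7.9] w 49.9550236028156
[-11.447    0.5471   8.372 ] [0.4742 0.5219 0.196 ]
```

```bash
python3 jog.py '[[-0.7,0,-0.1,0,-0.008,0],[0,0,0,0,0,0],[0,0,0,0,0,0],[0,0,0,0,0,0]]' | egrep 'ee|ft'
python3 -c "
from h import *
go((590,55.5,33.4),.026)
F=[]
for i in range(6): d=ctrl.get_image('side');F.append(ctrl.get_obs()['ft_force'])
F=np.array(F);print(F.mean(0),F.std(0))
"
```

```text
ee_pos: [589.5, 55.5, 33.3]
ft_force: [-11.8, 0.6, 8.2]
rz -0.0008 shift [-0.5 -0.  -0.1] tilt [-0.0012 -0.0003 -1.    ] pos [589.5  55.5  33.3] q [ 0.07  0.67  1.8  -0.    0.68 -1.52] t 12.1167 F [-11.8   0.6   8.2] w 49.901925129942086
[-11.6348   0.0581   7.5588] [0.2955 0.4081 0.4516]
```

View pics/s3.png

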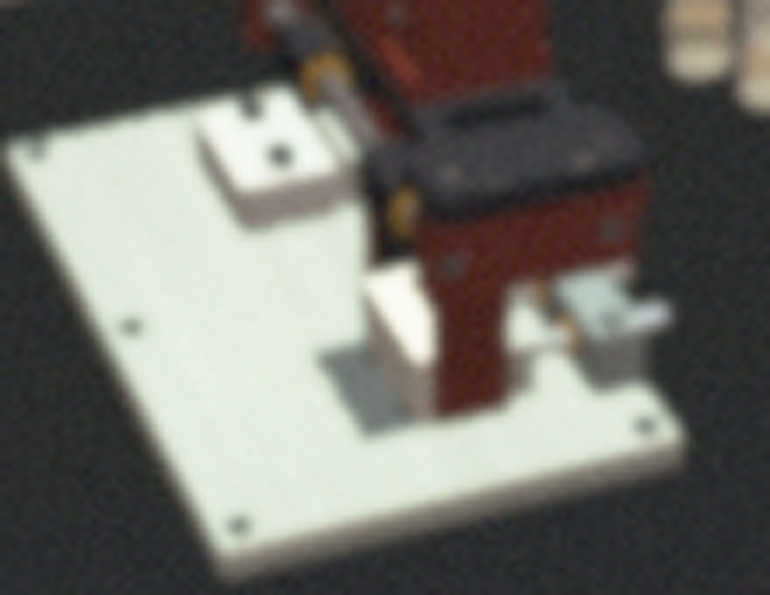

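The side view shows the block on the deck, gripped and against the fence, with its rods out behind the housing. Force and position both give about 10.5 mm of travel. I'll make a small final nudge and then hold.

```bash
Z='[[0,0,0,0,0,0],[0,0,0,0,0,0],[0,0,0,0,0,0],[0,0,0,0,0,0],[0,0,0,0,0,0]]'
python3 jog.py '[[-0.5,0,0,0,-0.001,0],[0,0,0,0,0,0],[0,0,0,0,0,0]]' | egrep 'ee|ft'
for i in 1 2 3 4 5 6 7 8 9 10; do python3 jog.py '[[0,0,0,0,0,0],[0,0,0,0,0,0],[0,0,0,0,0,0],[0,0,0,0,0,0],[0,0,0,0,0,0]]' | egrep '^t|ee|ft' | tr '\n' ' '; echo; done
python3 -c "
from h import *
go((590,55.5,33.4),.026)"
```

```text
ee_pos: [589.5, 55.5, 33.4]
ft_force: [-13.0, 0.2, 9.2]
t: 13.08 ee_pos: [589.5, 55.5, 33.3] ft_force: [-13.5, -0.5, 9.6] 
t: 13.5 ee_pos: [589.5, 55.5, 33.4] ft_force: [-13.4, 1.8, 10.1] 
t: 13.92 ee_pos: [589.5, 55.5, 33.4] ft_force: [-13.3, -0.8, 9.9] 
t: 14.33 ee_pos: [589.5, 55.5, 33.4] ft_force: [-13.2, 0.5, 9.3] 
t: 14.75 ee_pos: [589.5, 55.5, 33.4] ft_force: [-13.7, 0.3, 9.2] 
t: 15.17 ee_pos: [589.5, 55.5, 33.4] ft_force: [-13.0, 0.3, 8.5] 
t: 15.58 ee_pos: [589.5, 55.5, 33.4] ft_force: [-12.5, 0.2, 9.3] 
t: 16.0 ee_pos: [589.5, 55.5, 33.4] ft_force: [-12.7, -0.5, 9.4] 
t: 16.42 ee_pos: [589.5, 55.5, 33.4] ft_force: [-13.4, 0.4, 10.1] 
t: 16.83 ee_pos: [589.5, 55.5, 33.3] ft_force: [-12.7, 0.3, 9.4] 
rz -0.0008 shift [-0.5 -0.  -0.1] tilt [-0.0012 -0.0003 -1.    ] pos [589.5  55.5  33.3] q [ 0.07  0.67  1.8  -0.    0.68 -1.52] t 16.8333 F [-12.7   0.3   9.4] w 49.70066605006791
```

```bash
python3 -c "
from workcell import ctrl
print(ctrl.close_job())"
```

```text
the job is handed in; nothing more can be done
None
```

I handed in the job with the block standing on the deck in the open right station, square, centred and still gripped. The fence is pushed back about 10.5 mm by my estimate (about 8.4 N of spring force, inferred from arm position and wrist force because the gripper hid the pointer), and it held steady for about 4 s.

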